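# Charge the milling jar with a scoop of grinding balls

## Task

With the scoop, scoop at least two of the three white grinding balls out of the long tray and tip them into the wide, straight-sided steel milling jar (not the ceramic mortar). Move the balls only with the scoop, not with the fingers, and leave none on the bench: any that you do not transfer stay in the tray or the scoop. Then set the scoop down flat, right way up, and let go.

Things in the scene. Friction and masses are not known exactly. Their poses are not given: they have to be found in the camera images.
- scoop_grip (a point): Centre of the scoop's black grip bar, 100 mm above its underside. The bar is 88 mm long (x), 16 wide (y), 16 high, level above the pan and carried by a post at the back; over 50 mm free below it. Pinch it across y from above. x points from mouth to back, z up; the mouth opens to -x. About 200 g. Starts upright on the bench left (+y) of the tray, mouth roughly to the robot.
- scoop_pan (a point): Middle of the scoop's pan, 10 mm above its underside (6 mm in -x and 90 mm below the grip's centre; same axes). The flat dark steel pan reaches 50 mm to either side in x: front lip open at -x, floor 1.5 mm thick, 76 mm wide outside, back wall 45 mm and full-length side walls 41 mm high. It holds all the balls when tilted back 20 degrees.
- tray_floor (a point): On the floor (4 mm above the bench) of the fixed grey tray with the balls. Flat inside from x = -115 to +150 mm; walls 46 mm high; 104 mm wide inside, narrowing between x = -64 and -72 to 88 mm at the -x end (towards the robot), whose wall leans outward by 30 degrees. Balls start between x = -67 and +22 mm; push the scoop, lip on the floor, to the -x wall: they climb over the lip.
- jar_in (a point): Centre of the inner floor (6 mm above the bench) of the fixed milling jar: open straight-sided dark steel cylinder, outer diameter 130 mm, inner 118, rim 75 mm above the bench. On its left or right, 140 to 205 mm off, stands a smaller white ceramic mortar, 110 mm wide at the top, with a pestle leaning in it to 80 mm high: not the target.
- ball0_center (a point): Centre of white glazed ceramic grinding ball 0: diameter 22 mm, about 20 g, slippery, rolls freely. The three balls are alike.
- ball1_center (a point): Centre of white glazed ceramic grinding ball 1: diameter 22 mm, about 20 g, slippery, rolls freely. The three balls are alike.
- ball2_center (a point): Centre of white glazed ceramic grinding ball 2: diameter 22 mm, about 20 g, slippery, rolls freely. The three balls are alike.
Mind the look-alikes: they are no part of the job. What is shaped like the part that bears scoop_grip but purple or yellow is not meant.

How it is judged:
By the outcome, as a careful person would: the job done as asked, in the order asked, and still so for the second after the job is handed in, with the robot touching nothing.
It also fails if it takes over 64 s, if anything falls off the work surface, if the arm or the gripper's body presses on something with over 40 N, if the wrist force passes 120 N, or if a joint passes its speed limit or range.

## Robot

A 6-joint arm with a two-finger parallel gripper is mounted at the origin on the work surface. World frame = base frame: x ahead of the robot, y to its left, z up, the work surface at z = 0. Lengths are in m, angles in degrees, forces in N, time in s.
With the tool pointing down it reaches from about 0.325 to 0.775 m from the base axis. Payload 9.3 kg.
Tool frame: the origin (TCP) lies midway between the tips of the shut fingers; the grasp point (between the pads) lies 19 mm behind it; x points along the fingers, y is the direction in which the jaws open and shut, and the axes are right-handed (so a half turn about x gives the same grasp; the last joint's range is limited). The gripper opens to 85 mm and grips with 20 to 120 N. Pads are 22 mm wide; open, the fingers measure 114 mm over their backs; the gripper's body (76 mm by 85 mm) begins 54 mm behind the grasp point. The pads swing forward as they close: fully open they stand 13 mm farther back than shut.
Start: joints at [63.621, 14.817, 1.232, 76.415, 0, 81.257], TCP at [0.167, 0.524, 0.231] pointing down, gripper open.
Joint ranges: [-174.27, 174.27], [-52.1, 104.24], [-59.71, 78.15], [-110.17, 111.67], [-87.03, 83.33], [-180, 180]. Speed limits (degrees/s): [127.2, 127.2, 159.86, 180, 180, 180].

## Interface

Orientations are given as a 3x3 rotation matrix whose columns are the frame's x, y, z axes.
In Python, from rig import * gives the robot as it stands. The module is installed in compiled form; this text tells all that it offers. Calls block until the motion is done:
- move_to(position, orientation): joint-space move of the TCP to a pose.
- move_linear(position, frame=None, max_speed=0.15): straight line of the TCP; frame=None keeps the orientation; max_speed is the mean speed in m/s.
- move_j(angles): joint-space move.
- gripper_to(opening, strength=None): finger opening in m; strength is the grip in N (None keeps the last); returns when the fingers have stopped.
- hold(seconds).
- inverse_kinematics(position, orientation): joint angles nearest the present ones, or None.
- get_obs(): the state.
- camera(name): name is "scene" or "top" or "wrist"; returns the picture (384x512x3 uint8, blue, green, red); there is no depth.
- camera_params(name): a dict with "mtx" (3x3 intrinsics, pixels), "position" and "orientation" of the camera in the world. Camera axes: x right, y down, z forward; pixel columns grow to the right and rows downward; lengths in m; the calibration is good to about 2 mm. The wrist camera is an equidistant fisheye: a pixel r from the principal point sees the ray r / f radians off the axis. A picture is of the moment at which its call begins: read the wrist's pose just before it. camera_params takes no time and is no camera call; for the wrist camera it gives the pose at the moment of the call.
A pose or a line that the arm cannot do raises Unreachable and nothing moves.
- finish_job(): hands the job in, once; it reports no verdict.
Trained networks look in the newest picture that a camera, given by its name, has taken for a name from the list of things; names that differ only in an ending like _2 or _b are one class to them, and where a whole thing is asked for, a point or a joint stands for the part that bears it (a point fixed in the world has none). Each returns a list of dicts, best first, with "p" (0 to 1); they miss things now and then, are a little off and sometimes report something else, mostly with a low value. They report only what shows in the picture. A call takes as long as a camera call. They do not tell look-alikes from the thing itself.
- spot_in(camera, query): "position" ([column, row] in pixels, amid what is visible of it).
- landmark_of(camera, query): "position" ([column, row] in pixels: a listed point, or the origin of a listed thing).
The state is a dict: "clock": time; "joints": joint angles; "joint_velocities": joint speeds; "tau": joint torques, N m; "position": TCP position; "ee_rot": TCP orientation; "contact_force": force on the tool from outside, world axes, zero at the start; "torque": the same for the moment, N m; "opening": finger opening in m.
Only numpy, scipy, OpenCV 4.12 (cv2) and the standard library are available. Lean on these libraries where they do the work, as an engineer would, in place of code of your own. Each camera call takes 0.05 s, during which the arm holds its last target.

## Working session

There is one attempt and no reset: what is moved stays moved. The work goes in short steps, each a Python script; the robot and the scene stay as the last script left them, time stands still between calls to the robot, and variables do not carry over. Pictures are saved under pics/ and viewed, and the job is handed in when it is done.

```bash
mkdir -p pics; ls
cat > a.py <<'E'
from rig import *
import cv2,numpy as np
for n in ["scene","top","wrist"]:
    im=camera(n); cv2.imwrite(f"pics/{n}0.png",im)
    p=camera_params(n); print(n,np.round(p["mtx"],1).tolist(),np.round(p["position"],3),np.round(p["orientation"],3).tolist())
    for q in ["scoop_grip","scoop_pan","tray_floor","jar_in","ball0_center"]:
        print(q,[(np.round(d["position"]).tolist(),round(d["p"],2)) for d in landmark_of(n,q)])
print(get_obs())
E
python3 a.py
```

```text
pics
scene [[353.0, 0.0, 256.0], [0.0, 353.0, 202.1], [0.0, 0.0, 1.0]] [ 0.859 -0.231  0.672] [[0.613, 0.595, -0.52], [0.79, -0.448, 0.419], [0.016, -0.668, -0.744]]
scoop_grip [([180.0, 195.0], 0.68), ([256.0, 168.0], 0.67), ([256.0, 228.0], 0.55)]
scoop_pan [([186.0, 221.0], 0.95), ([258.0, 194.0], 0.93), ([256.0, 253.0], 0.64), ([259.0, 226.0], 0.48)]
tray_floor [([138.0, 339.0], 0.78)]
jar_in [([337.0, 226.0], 0.77)]
ball0_center [([114.0, 329.0], 0.51)]
top [[354.2, 0.0, 259.8], [0.0, 354.2, 189.4], [0.0, 0.0, 1.0]] [0.357 0.08  1.016] [[-0.017, -0.992, 0.122], [-1.0, 0.016, -0.007], [0.005, -0.123, -0.992]]
scoop_grip [([232.0, 226.0], 0.88), ([294.0, 238.0], 0.88), ([265.0, 172.0], 0.84)]
scoop_pan [([230.0, 226.0], 0.83), ([268.0, 177.0], 0.78)]
tray_floor [([366.0, 174.0], 0.97)]
jar_in [([195.0, 158.0], 0.72)]
ball0_center [([377.0, 185.0], 0.43)]
wrist [[297.3, 0.0, 259.3], [0.0, 297.3, 193.2], [0.0, 0.0, 1.0]] [0.095 0.547 0.375] [[0.303, 0.91, 0.283], [0.953, -0.29, -0.089], [0.001, 0.297, -0.955]]
scoop_grip [([84.0, 367.0], 0.67), ([22.0, 354.0], 0.56)]
scoop_pan [([10
[... 191 characters left out ...]
.64155316e+01,
       -7.08129551e-04,  8.12565118e+01]), 'joint_velocities': array([-0.06203129, -0.0386045 , -0.00542375,  0.01317476,  0.00828461,
       -0.00624846]), 'tau': array([-1.15418885e-06, -5.55373013e+01,  3.44732130e+01,  1.42796580e-03,
       -2.60563820e-04, -3.77884646e-06]), 'position': array([0.16663131, 0.52414271, 0.23127561]), 'ee_rot': array([[ 4.89790032e-06,  3.02955234e-01,  9.53004788e-01],
       [-1.79411274e-05,  9.53004788e-01, -3.02955234e-01],
       [-1.00000000e+00, -1.56141358e-05,  1.01030809e-05]]), 'contact_force': array([ 0.59688268, -0.32600058,  0.2775471 ]), 'torque': array([-0.0197343 ,  0.00714615, -0.00184749]), 'opening': 0.08530273541733838}
```

View pics/top0.png

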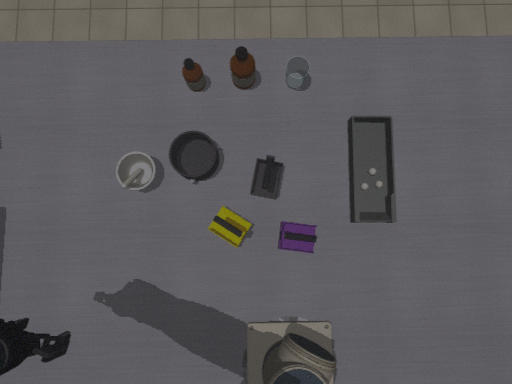

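View pics/scene0.png

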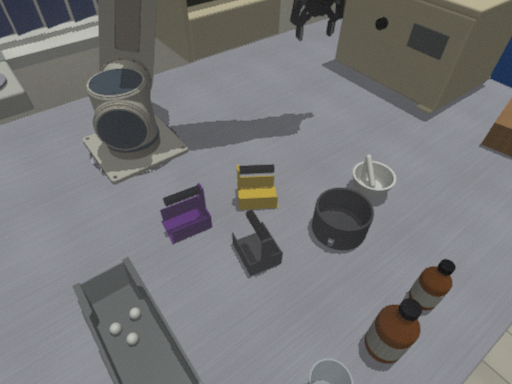

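```bash
python3 -c "
import cv2
a=cv2.imread('pics/top0.png')
cv2.imwrite('pics/crop1.png',cv2.resize(a[120:280,160:460-40],None,fx=3,fy=3,interpolation=2)[:600,:800])
"
```

```text
(no output)
```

View pics/crop1.png

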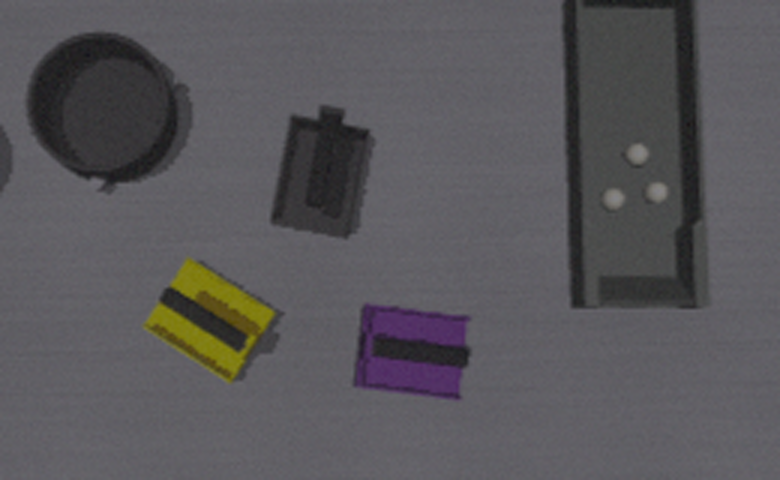

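Candidates for the scoop in the top view are dark (267,178), yellow (230,226) and purple (298,237). The dark steel one is meant: the task calls the pan dark steel and rules out yellow and purple. It is also the one left of the tray with its mouth towards the robot. The crop confirms this. The jar is the dark cylinder at (195,158), and the mortar is white at (136,172).

```bash
cat > h.py <<'E'
import cv2,numpy as np
P={"scene":None,"top":None}
def par(n):
    from rig import camera_params
    return camera_params(n)
def ray(p,uv):
    K=np.array(p["mtx"]);R=np.array(p["orientation"])
    d=R@np.linalg.inv(K)@np.array([uv[0],uv[1],1.0]); return np.array(p["position"]),d
def onz(p,uv,z):
    o,d=ray(p,uv); return o+d*(z-o[2])/d[2]
def proj(p,X):
    K=np.array(p["mtx"]);R=np.array(p["orientation"])
    c=(np.atleast_2d(X)-np.array(p["position"]))@R; q=c@K.T; return q[:,:2]/q[:,2:]
def Rz(a): a=np.radians(a);c,s=np.cos(a),np.sin(a); return np.array([[c,-s,0],[s,c,0],[0,0,1.]])
# polylines in local frames
def box(x0,x1,y0,y1,z0,z1):
    r=[]
    for z in(z0,z1): r.append([[x0,y0,z],[x1,y0,z],[x1,y1,z],[x0,y1,z],[x0,y0,z]])
    return r
def scoop(): # origin: under grip centre at bench
    return box(-.056,.044,-.038,.038,0,.041)+box(-.044,.044,-.008,.008,.092,.108)
def tray():
    w=.052;n=.044;r=[]
    for z in (0.004,):
        r.append([[-.115,-n,z],[-.072,-n,z],[-.064,-w,z],[.15,-w,z],[.15,w,z],[-.064,w,z],[-.072,n,z],[-.115,n,z],[-.115,-n,z]])
    z=.05;e=-.115-.046*np.tan(np.radians(30))
    r.append([[e,-n,z],[-.072,-n,z],[-.064,-w,z],[.15,-w,z],[.15,w,z],[-.064,w,z],[-.072,n,z],[e,n,z],[e,-n,z]])
    return r
def circ(r,z): t=np.linspace(0,2*np.pi,40); return [np.c_[r*np.cos(t),r*np.sin(t),0*t+z].tolist()]
def jar(): return circ(.059,.006)+circ(.065,.075)+circ(.059,.075)
def draw(im,p,polys,pos,yaw,s,off,col):
    for q in polys:
        X=np.array(q)@Rz(yaw).T+np.array([pos[0],pos[1],0])
        u=(proj(p,X)-off+.5)*s-.5
        cv2.polylines(im,[np.round(u*8).astype(int).reshape(-1,1,2)],False,col,1,cv2.LINE_AA,3)
E
cat > b.py <<'E'
from rig import camera_params
from h import *
pt=camera_params("top");ps=camera_params("scene")
f=lambda u,v:((u+.5)/3-.5+160,(v+.5)/3-.5+120)
for b in [(637,154),(613,198),(656,192)]: print("ball",onz(pt,f(*b),.015))
print("jar",onz(pt,(195,158),.006),onz(ps,(337,226),.006))
print("tray",onz(pt,(366,174),.004),onz(ps,(138,339),.004))
print("pan",onz(pt,(268,177),.010),onz(ps,(259,253),.010))
print("grip",onz(pt,(265,172),.1),onz(ps,(256,228),.1))
E
python3 b.py
```

```text
ball [ 0.52864302 -0.25009753  0.015     ]
ball [ 0.48657946 -0.22485913  0.015     ]
ball [ 0.49167738 -0.26617699  0.015     ]
jar [0.57662157 0.25916052 0.006     ] [0.57201383 0.25208662 0.006     ]
tray [ 0.52199397 -0.2358174   0.004     ] [ 0.53197271 -0.24306617  0.004     ]
pan [0.5168063 0.0485618 0.01     ] [0.5214349  0.05362313 0.01      ]
grip [0.51592215 0.05895756 0.1       ] [0.5159357  0.04758165 0.1       ]
```

```bash
cat > ov.py <<'E'
from rig import camera_params
from h import *
import sys
pt=camera_params("top");ps=camera_params("scene")
S=(0.522,0.051,-9.5); T=(0.527,-0.240,0); J=(0.574,0.256)
if len(sys.argv)>2: S,T,J=eval(sys.argv[2])
def go(n,p,x0,y0,x1,y1,s,out):
    a=cv2.imread(f"pics/{n}0.png")[y0:y1,x0:x1]
    a=cv2.resize(a,None,fx=s,fy=s,interpolation=2); a=np.clip(a.astype(float)*1.8,0,255).astype(np.uint8)
    o=np.array([x0,y0])
    draw(a,p,scoop(),S,S[2],s,o,(0,255,0)); draw(a,p,tray(),T,T[2],s,o,(0,255,255)); draw(a,p,jar(),J,0,s,o,(255,255,0))
    cv2.imwrite(out,a)
k=sys.argv[1]
go("top",pt,160,105,410,235,3.2,f"pics/ovt{k}.png"); go("scene",ps,70,180,385,384,2.5,f"pics/ovs{k}.png")
E
python3 ov.py 1
```

```text
(no output)
```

View pics/ovt1.png

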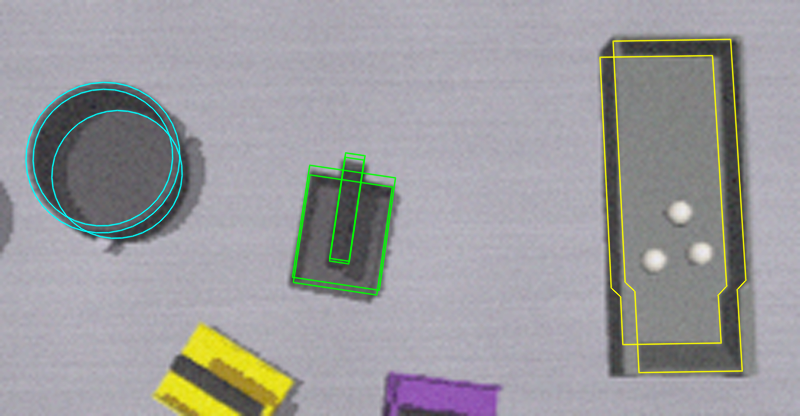

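View pics/ovs1.png

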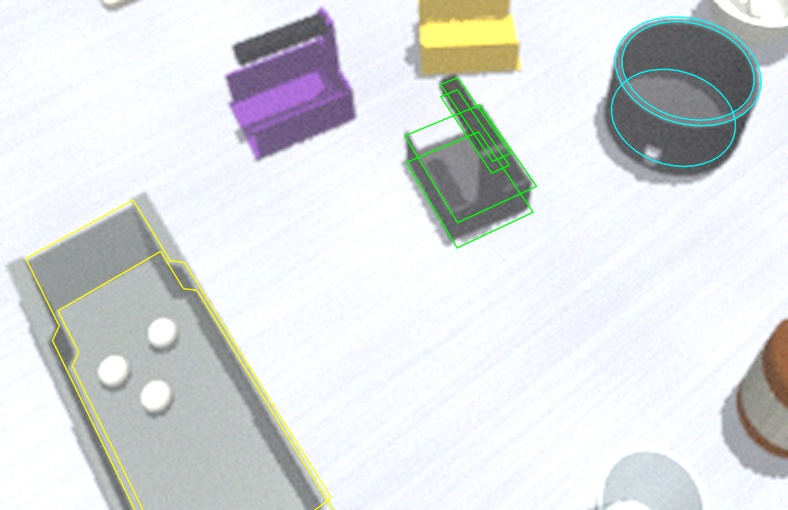

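```bash
python3 -c "
import cv2,numpy as np
a=cv2.imread('pics/top0.png'); b=a[110:230,340:405]
b=cv2.resize(b,None,fx=5,fy=5,interpolation=2)
c=a[150:210,240:295]; c=cv2.resize(c,None,fx=5,fy=5,interpolation=2)
o=np.zeros((600,620,3),np.uint8); o[:600,:325]=b; o[:300,335:335+275]=c
cv2.imwrite('pics/z1.png',np.clip(o*2.2,0,255).astype(np.uint8))
a=cv2.imread('pics/scene0.png'); b=a[250:384,70:215]
b=cv2.resize(b,None,fx=4.4,fy=4.4,interpolation=2)
cv2.imwrite('pics/z2.png',np.clip(b*1.5,0,255).astype(np.uint8))
"
```

```text
(no output)
```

View pics/z1.png

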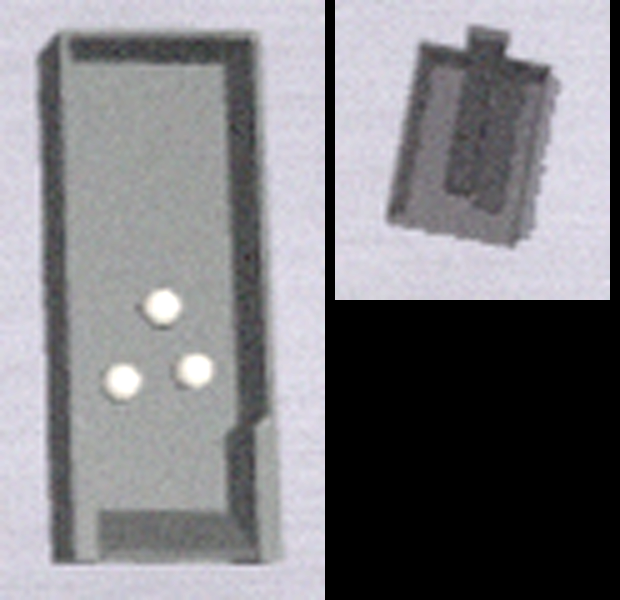

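View pics/z2.png

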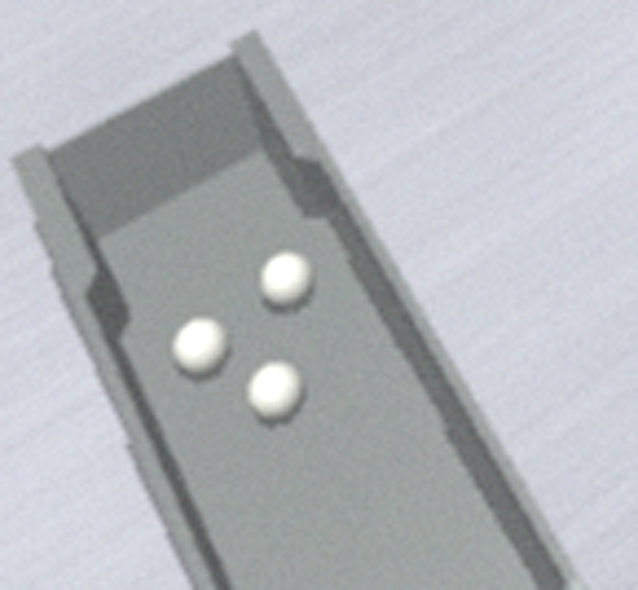

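```bash
cat > fit.py <<'E'
from rig import camera_params
from h import *
from scipy.optimize import least_squares
pt=camera_params("top");ps=camera_params("scene")
T=lambda u,v,s,ox,oy:((u+.5)/s-.5+ox,(v+.5)/s-.5+oy)
zt=lambda u,v:T(u,v,5,340,110); zs=lambda u,v:T(u,v,4.4,70,250); zc=lambda u,v:T(u-335,v,5,240,150)
os_=lambda u,v:T(u,v,2.5,70,180); ot=lambda u,v:T(u,v,3.2,160,105)
tr=[(0,zt(224,66),(.15,-.052,.004)),(0,zt(228,512),(-.115,-.044,.004)),(0,zt(72,38),(.15,.052,.05)),(0,zt(255,38),(.15,-.052,.05)),
(0,zt(98,560),(-.1416,.044,.05)),(0,zt(258,558),(-.1416,-.044,.05)),(0,zt(270,417),(-.064,-.052,.05)),(0,zt(237,430),(-.064,-.052,.004)),
(1,zs(262,150),(-.115,.044,.004)),(1,zs(100,238),(-.115,-.044,.004)),(1,zs(235,52),(-.1416,.044,.05)),(1,zs(50,150),(-.1416,-.044,.05))]
sc=[(0,zc(388,222),(-.056,.038,0)),(0,zc(516,246),(-.056,-.038,0)),(0,zc(421,42),(.044,.038,.045)),(0,zc(551,66),(.044,-.038,.045)),
(0,zc(445,191),(-.044,.008,.108)),(0,zc(475,197),(-.044,-.008,.108)),
(1,os_(455,244),(-.056+.1,-.038,0))][:6]
# scene: scoop back-bottom corners etc.
jr=[(0,ot(104,160),(0,0,.075)),(0,ot(118,173),(0,0,.006)),(1,os_(687,71),(0,0,.075)),(1,os_(674,118),(0,0,.006))][:1]
def res(v):
    r=[]
    for pts,(x,y,a) in ((tr,v[:3]),(sc,v[3:6])):
        for c,uv,L in pts:
            X=Rz(a)@np.array(L)+[x,y,0]+(np.r_[v[6+2*c:8+2*c],0])
            r+=list((proj((pt,ps)[c],X)[0]-uv))
    return np.r_[r, v[6:]/.002]
o=least_squares(res,[.527,-.24,0,.522,.05,-9.5,0,0,0,0],loss="soft_l1",x_scale=[.01,.01,1,.01,.01,1,.01,.01,.01,.01])
print(np.round(o.x,4)); print(np.round(o.fun[:-4].reshape(-1,2),1).tolist())
E
python3 fit.py
```

```text
[ 5.27600e-01 -2.44200e-01 -1.53190e+00  5.16900e-01  5.19000e-02
 -1.15992e+01 -1.50000e-03  5.00000e-04  1.50000e-03 -5.00000e-04]
[[0.4, -0.2], [-0.1, 0.4], [-0.2, -0.0], [-0.0, 0.4], [-0.0, -0.7], [0.3, -0.0], [-0.2, -0.1], [0.3, -0.9], [4.6, -2.1], [-0.2, 0.9], [-0.0, -0.6], [-1.4, -0.2], [-0.1, 0.5], [0.2, 0.5], [-0.3, -0.3], [0.5, -0.1], [-0.1, -0.2], [-0.1, -0.3]]
```

```bash
python3 ov.py 2 "((.5155,.0522,-11.6),(.5261,-.2437,-1.53),(.572,.2553))"
```

```text
(no output)
```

View pics/ovt2.png

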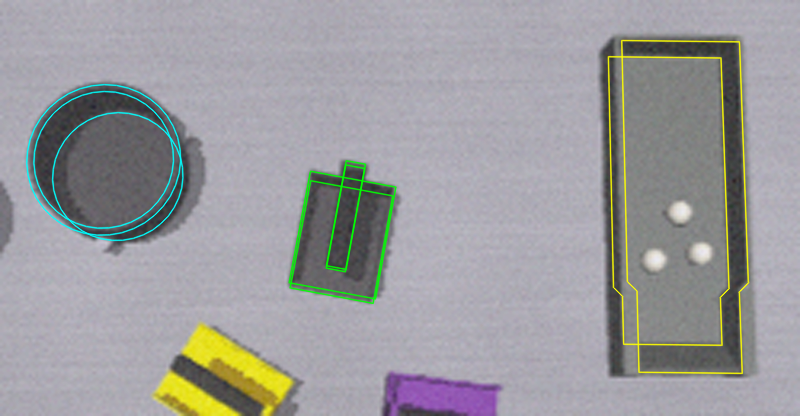

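View pics/ovs2.png

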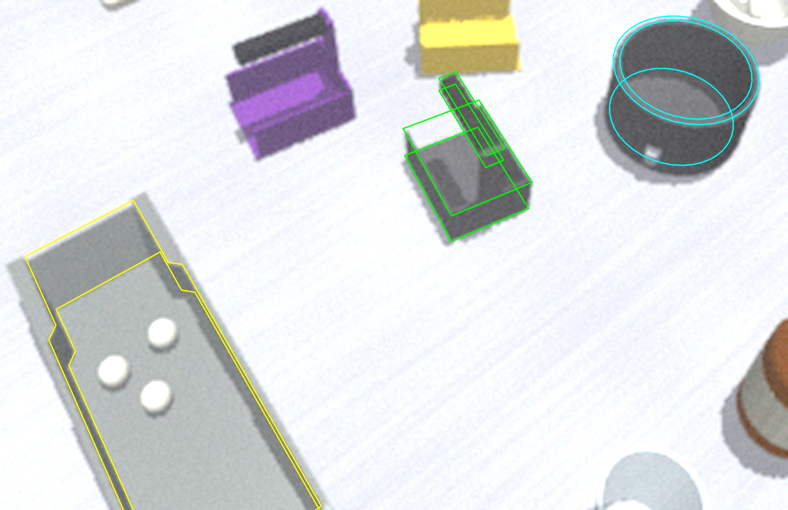

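The overlay matches. Tray is at (0.5276, -0.2442, yaw -1.5°), scoop at (0.517, 0.052, yaw -11.6°) and jar at about (0.574, 0.255). Next I check reachability for the whole plan before moving.

```bash
cat > m.py <<'E'
from rig import *
from h import *
S=(.517,.0519,-11.6); TR=(.5276,-.2442,-1.53); JA=(.574,.2553)
GZ=.100
def Ry(a): a=np.radians(a);c,s=np.cos(a),np.sin(a); return np.array([[c,0,s],[0,1,0],[-s,0,c]])
def tool(grip,yaw,phi=0):
    R=Rz(yaw)@Ry(phi); T=np.c_[-R[:,2],R[:,1],R[:,0]]
    return np.array(grip)+.019*T[:,0],T
def grip_for_lip(lip,yaw,phi):  # lip = underside front centre
    return np.array(lip)-Rz(yaw)@Ry(phi)@np.array([-.056,0,-.1])
def tl(x,y,z): return Rz(TR[2])@np.array([x,y,z])+[TR[0],TR[1],0]
def st(tag=""):
    o=get_obs(); print(tag,"t=%.1f"%o["clock"],"pos",np.round(o["position"],4),"F",np.round(o["contact_force"],1),"M",np.round(o["torque"],2),"op %.4f"%o["opening"],"J",np.round(o["joints"]).tolist())
    return o
E
cat > c.py <<'E'
from m import *
def ck(n,g,yaw,phi=0):
    p,T=tool(g,yaw,phi); q=inverse_kinematics(p,T); print(n,np.round(p,3),None if q is None else np.round(q,0).tolist())
ck("grasp",(S[0],S[1],.1),S[2]); ck("up",(S[0],S[1],.2),S[2])
y=TR[2]
ck("above",tl(.092,-.003,.22),y); ck("in",tl(.092,-.003,.105),y)
for lx in (-.112,-.105):
  for ph in (0,10,20,25,30): ck(f"end{lx} {ph}",grip_for_lip(tl(lx,-.002,.004),y,ph),y,ph)
ck("lift",grip_for_lip(tl(-.1,-.002,.12),y,25),y,25)
ck("lift",grip_for_lip(tl(-.05,-.002,.16),y,25),y,25)
for yj in (10,24,35):
  c=np.r_[JA,0]; d=Rz(yj)[:,0]
  for ph in (25,0,-30,-45,-60,-70): ck(f"jar {yj} {ph}",grip_for_lip(c+d*.015+[0,0,.085],yj,ph),yj,ph)
E
python3 c.py
```

```text
grasp [0.517 0.052 0.081] [-4.0, 17.0, -19.0, 54.0, 0.0, 8.0]
up [0.517 0.052 0.181] [-4.0, 13.0, -9.0, 68.0, 0.0, 8.0]
above [ 0.619 -0.25   0.201] [-29.0, 27.0, 16.0, 79.0, 0.0, -28.0]
in [ 0.619 -0.25   0.086] [-29.0, 30.0, 4.0, 64.0, 0.0, -28.0]
end-0.112 0 [ 0.472 -0.245  0.085] [-36.0, 18.0, -17.0, 55.0, 0.0, -35.0]
end-0.112 10 [ 0.485 -0.245  0.074] [-33.0, 25.0, -8.0, 66.0, -5.0, -31.0]
end-0.112 20 [ 0.496 -0.245  0.061] [-30.0, 33.0, 1.0, 76.0, -9.0, -27.0]
end-0.112 25 [ 0.501 -0.245  0.054] [-29.0, 37.0, 6.0, 81.0, -11.0, -25.0]
end-0.112 30 [ 0.505 -0.246  0.046] [-28.0, 41.0, 10.0, 87.0, -13.0, -23.0]
end-0.105 0 [ 0.479 -0.245  0.085] [-36.0, 18.0, -16.0, 56.0, 0.0, -35.0]
end-0.105 10 [ 0.492 -0.245  0.074] [-32.0, 26.0, -7.0, 66.0, -5.0, -31.0]
end-0.105 20 [ 0.503 -0.246  0.061] [-30.0, 33.0, 2.0, 77.0, -9.0, -27.0]
end-0.105 25 [ 0.508 -0.246  0.054] [-29.0, 37.0, 7.0, 82.0, -11.0, -25.0]
end-0.105 30 [ 0.512 -0.246  0.046] [-28.0, 41.0, 11.0, 87.0, -13.0, -23.0]
lift [ 0.513 -0.246  0.17 ] [-28.0, 34.0, 18.0, 97.0, -11.0, -25.0]
lift [ 0.563 -0.247  0.21 ] [-27.0
[... 351 characters left out ...]
33 0.248 0.165] None
jar 24 25 [0.665 0.296 0.135] None
jar 24 0 [0.639 0.284 0.166] [17.0, 31.0, 17.0, 76.0, 0.0, -7.0]
jar 24 -30 [0.595 0.265 0.183] [14.0, 9.0, -22.0, 30.0, 5.0, -8.0]
jar 24 -45 [0.572 0.254 0.182] [12.0, 2.0, -40.0, 3.0, 8.0, -8.0]
jar 24 -60 [0.549 0.244 0.174] [10.0, 3.0, -59.0, -31.0, 12.0, -7.0]
jar 24 -70 [0.536 0.238 0.165] None
jar 35 25 [0.656 0.313 0.135] None
jar 35 0 [0.632 0.296 0.166] [18.0, 31.0, 17.0, 76.0, 0.0, -17.0]
jar 35 -30 [0.593 0.268 0.183] [12.0, 9.0, -21.0, 32.0, 11.0, -20.0]
jar 35 -45 [0.572 0.254 0.182] [7.0, 3.0, -39.0, 6.0, 19.0, -21.0]
jar 35 -60 [0.552 0.24  0.174] [2.0, 4.0, -57.0, -26.0, 28.0, -18.0]
jar 35 -70 [0.54  0.231 0.165] None
```

```bash
cat > d.py <<'E'
from m import *
p,T=tool((S[0],S[1],.16),S[2]); move_to(p,T); st("above")
p,T=tool((S[0],S[1],.102),S[2]); move_linear(p,max_speed=.12); st("down")
cv2.imwrite("pics/wr1.png",camera("wrist"))
E
python3 d.py
cat > c2.py <<'E'
from m import *
def ck(n,g,yaw,phi=0):
    p,T=tool(g,yaw,phi); q=inverse_kinematics(p,T); print(n,np.round(p,3),None if q is None else np.round(q,0).tolist())
for yj in (-40,-20,0,24):
  c=np.r_[JA,0]; d=Rz(yj)[:,0]
  for ph,z,dd in ((25,.14,-.02),(20,.13,-.02),(10,.12,-.01),(0,.1,0),(-60,.085,.015)): ck(f"jar {yj} {ph}",grip_for_lip(c+d*dd+[0,0,z],yj,ph),yj,ph)
E
python3 c2.py
```

```text
above t=3.0 pos [0.517  0.0526 0.1411] F [0.2 0.3 1.1] M [ 0.    0.01 -0.05] op 0.0852 J [-3.0, 14.0, -13.0, 63.0, 0.0, 8.0]
down t=3.7 pos [0.5172 0.0522 0.0834] F [-0.3 -0.2  0.9] M [-0.02 -0.04 -0.01] op 0.0855 J [-3.0, 17.0, -18.0, 55.0, 0.0, 8.0]
jar -40 25 [0.624 0.214 0.19 ] [4.0, 38.0, 29.0, 99.0, 17.0, 41.0]
jar -40 20 [0.62  0.217 0.187] [6.0, 35.0, 25.0, 94.0, 14.0, 44.0]
jar -40 10 [0.619 0.217 0.19 ] [9.0, 30.0, 19.0, 85.0, 7.0, 48.0]
jar -40 0 [0.617 0.219 0.181] [12.0, 26.0, 11.0, 75.0, 0.0, 52.0]
jar -40 -60 [0.553 0.273 0.174] [42.0, 22.0, -20.0, 34.0, -59.0, 75.0]
jar -20 25 [0.635 0.233 0.19 ] [8.0, 45.0, 42.0, 109.0, 11.0, 26.0]
jar -20 20 [0.631 0.235 0.187] [9.0, 41.0, 35.0, 102.0, 10.0, 28.0]
jar -20 10 [0.63  0.235 0.19 ] [11.0, 34.0, 25.0, 90.0, 5.0, 31.0]
jar -20 0 [0.627 0.236 0.181] [13.0, 28.0, 14.0, 76.0, 0.0, 33.0]
jar -20 -60 [0.548 0.265 0.174] [38.0, 13.0, -40.0, -5.0, -48.0, 39.0]
jar 0 25 [0.639 0.255 0.19 ] None
jar 0 20 [0.634 0.255 0.187] [13.0, 44.0, 42.0, 107.0, 4.0, 12.0]
jar 0 10 [0.633 0.255 0.19 ] [14.0, 36.0, 29.0, 93.0, 2.0, 14.0]
jar 0 0 [0.63  0.255 0.181] [15.0, 29.0, 15.0, 77.0, 0.0, 15.0]
jar 0 -60 [0.547 0.255 0.174] [29.0, 7.0, -53.0, -27.0, -25.0, 15.0]
jar 24 25 [0.633 0.282 0.19 ] None
jar 24 20 [0.629 0.28  0.187] [18.0, 46.0, 46.0, 110.0, -2.0, -6.0]
jar 24 10 [0.628 0.279 0.19 ] [17.0, 37.0, 31.0, 94.0, -1.0, -6.0]
jar 24 0 [0.625 0.278 0.181] [17.0, 29.0, 16.0, 77.0, 0.0, -7.0]
jar 24 -60 [0.549 0.244 0.174] [10.0, 3.0, -59.0, -31.0, 12.0, -7.0]
```

View pics/wr1.png

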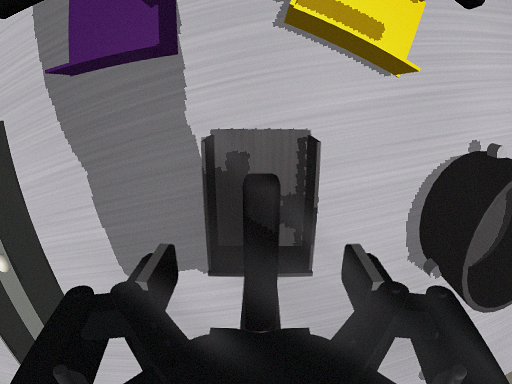

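The wrist view shows the dark scoop's bar at about (261,250), centred between the pads and aligned with them. I close the gripper, lift and carry it to the tray.

```bash
cat > e.py <<'E'
from m import *
gripper_to(0.0,90); o=st("closed"); np.save("grasp.npy",np.r_[o["position"],o["ee_rot"].ravel()])
p,T=tool((S[0],S[1],.22),S[2]); move_linear(p,max_speed=.2); st("lift")
y=TR[2]
p,T=tool(tl(.093,-.003,.20),y); move_to(p,T); st("over tray")
hold(.2); st()
cv2.imwrite("pics/wr2.png",camera("wrist")); cv2.imwrite("pics/sc2.png",camera("scene"))
cv2.imwrite("pics/tp2.png",camera("top"))
E
python3 e.py
```

```text
closed t=4.4 pos [0.5172 0.0521 0.0833] F [0.1 2.1 3.9] M [ 0.37  0.02 -0.04] op 0.0145 J [-4.0, 17.0, -18.0, 55.0, 0.0, 8.0]
lift t=5.1 pos [0.5164 0.0518 0.1998] F [ 0.1  0.7 -3.3] M [ 0.08 -0.    0.  ] op 0.0141 J [-4.0, 13.0, -6.0, 71.0, -0.0, 8.0]
over tray t=6.3 pos [ 0.6204 -0.2485  0.1809] F [-0.6  0.4 -2.5] M [-0.    0.01 -0.03] op 0.0146 J [-29.0, 27.0, 13.0, 76.0, 0.0, -28.0]
 t=6.5 pos [ 0.6207 -0.2483  0.1816] F [ 0.5  0.1 -2.5] M [-0.05 -0.01  0.04] op 0.0142 J [-29.0, 27.0, 13.0, 76.0, 0.0, -28.0]
```

View pics/wr2.png

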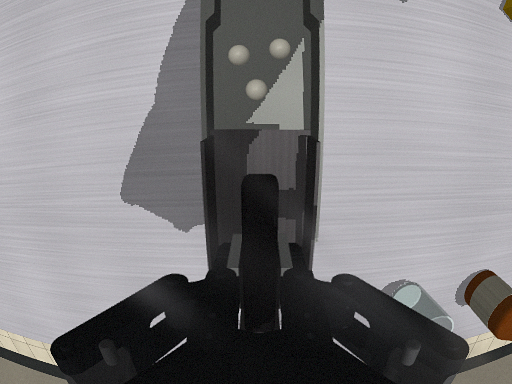

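View pics/sc2.png

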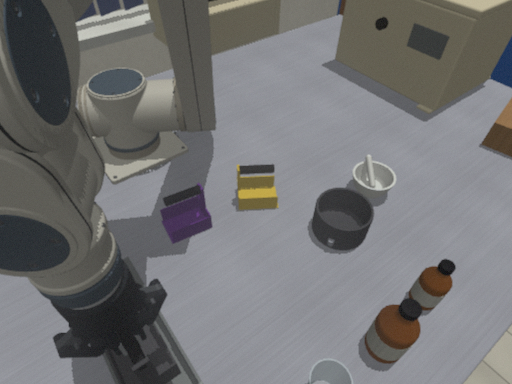

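```bash
cat >> m.py <<'E'
H=.1023
def grip_for_pt(X,L,yaw,phi):
    return np.array(X)-Rz(yaw)@Ry(phi)@np.array(L)
LIP=[-.056,0,-H]; HEEL=[.044,0,-H]
E
cat > f.py <<'E'
from m import *
y=TR[2]
g=tl(.093,-.003,.004+.004+H); p,T=tool(g,y); move_linear(p,max_speed=.12); st("near floor")
hold(.15); F0=np.mean([get_obs()["contact_force"][2] for _ in range(5)]); z=p[2]
for i in range(14):
    z-=.0006; move_linear([p[0],p[1],z],max_speed=.02); f=get_obs()["contact_force"][2]
    print(i,round(z,4),round(get_obs()["position"][2],4),round(f,1))
    if f-F0>3: break
np.save("floor.npy",z); st()
E
python3 f.py
```

```text
near floor t=7.6 pos [ 0.6209 -0.2499  0.0921] F [ 1.   0.6 -2.1] M [-0.07 -0.02 -0.01] op 0.0144 J [-29.0, 30.0, 4.0, 64.0, 0.0, -28.0]
0 0.0907 0.0909 -1.4
1 0.0901 0.09 -2.3
2 0.0895 0.0894 -2.2
3 0.0889 0.0888 -1.9
4 0.0883 0.0883 -1.4
5 0.0877 0.0877 -1.9
6 0.0871 0.0873 0.9
7 0.0865 0.0873 3.7
 t=9.7 pos [ 0.6206 -0.2496  0.0873] F [-1.6  1.9  3.7] M [ 0.33  0.41 -0.03] op 0.0143 J [-29.0, 30.0, 4.0, 64.0, 0.0, -28.0]
```

```bash
cat > g.py <<'E'
from m import *
y=TR[2]; ph=-1.5
def at(lx,z=.004): return tool(grip_for_pt(tl(lx,-.003,z),LIP,y,ph),y,ph)
p,T=at(.037); move_linear(p,T,max_speed=.05); st("tilt")
p,T=at(-.02); move_linear(p,T,max_speed=.07); st("push1")
p,T=at(-.085); move_linear(p,T,max_speed=.06); st("push2")
p,T=at(-.100); move_linear(p,T,max_speed=.04); st("push3")
cv2.imwrite("pics/wr3.png",camera("wrist"))
E
python3 g.py
```

```text
tilt t=10.0 pos [ 0.618  -0.2497  0.0888] F [-0.1 -0.7 -2.3] M [ 0.06  0.09 -0.03] op 0.0145 J [-30.0, 29.0, 2.0, 62.0, 1.0, -28.0]
push1 t=10.9 pos [ 0.5616 -0.2482  0.0887] F [ 0.1  0.3 -1.2] M [-0.01  0.08 -0.01] op 0.0142 J [-32.0, 24.0, -6.0, 58.0, 1.0, -31.0]
push2 t=12.2 pos [ 0.4966 -0.2464  0.0887] F [-0.5  0.3 -2.2] M [0.03 0.   0.03] op 0.0146 J [-36.0, 19.0, -15.0, 55.0, 1.0, -34.0]
push3 t=12.7 pos [ 0.4812 -0.246   0.0888] F [ 0.2 -0.2 -2.3] M [-0.02  0.05 -0.05] op 0.0142 J [-36.0, 18.0, -16.0, 55.0, 1.0, -35.0]
```

View pics/wr3.png

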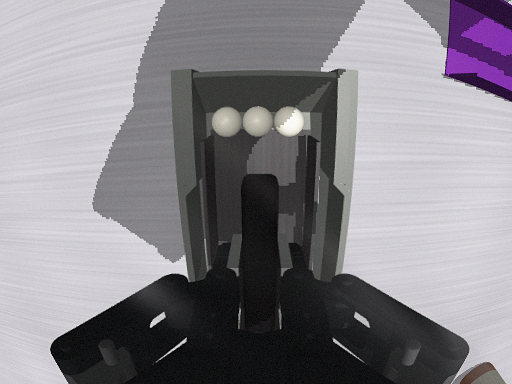

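```bash
cat > g2.py <<'E'
from m import *
y=TR[2]; ph=-1.5
def at(lx,z=.004): return tool(grip_for_pt(tl(lx,-.0035,z),LIP,y,ph),y,ph)
lx=-.100
for i in range(20):
    lx-=.002; p,T=at(lx,.0037); move_linear(p,T,max_speed=.03); o=get_obs(); f=o["contact_force"]
    print(round(lx,3),np.round(f,1),np.round(o["position"],4))
    if f[0]>7 or lx<-.119: break
st()
cv2.imwrite("pics/wr4.png",camera("wrist"))
E
python3 g2.py
```

```text
-0.102 [ 1.2 -0.2 -0.5] [ 0.4795 -0.2465  0.0886]
-0.104 [ 1.3 -0.8  0.6] [ 0.4774 -0.2464  0.0886]
-0.106 [ 1.7 -0.2  1.1] [ 0.4753 -0.2463  0.0885]
-0.108 [1.4 0.  1.7] [ 0.4732 -0.2463  0.0885]
-0.11 [2.1 1.2 1.6] [ 0.4712 -0.2462  0.0885]
-0.112 [ 3.4 -0.4  3. ] [ 0.4692 -0.2461  0.0885]
-0.114 [4.1 0.8 4.2] [ 0.4676 -0.2461  0.0886]
-0.116 [7.7 1.8 7. ] [ 0.4665 -0.2462  0.0891]
 t=14.8 pos [ 0.4665 -0.2462  0.0891] F [7.7 1.8 7. ] M [ 0.22 -1.66  0.07] op 0.0146 J [-37.0, 17.0, -18.0, 54.0, 1.0, -36.0]
```

View pics/wr4.png

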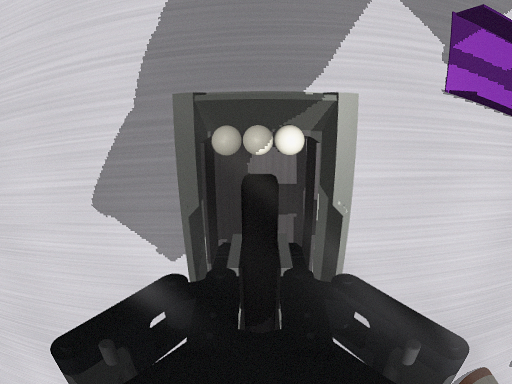

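```bash
cat > g3.py <<'E'
from m import *
y=TR[2]
def at(hx,z,ph): return tool(grip_for_pt(tl(hx,-.0035,z),HEEL,y,ph),y,ph)
for ph,hx,z in ((3,-.0152,.0045),(8,-.0152,.005),(15,-.015,.0055),(25,-.015,.006)):
    p,T=at(hx,z,ph); move_linear(p,T,max_speed=.04); st(f"phi{ph}")
cv2.imwrite("pics/wr5.png",camera("wrist"))
E
python3 g3.py
```

```text
phi3 t=15.1 pos [ 0.4724 -0.2461  0.0892] F [ 1.2 -1.4 -1. ] M [-0.21 -0.32 -0.  ] op 0.0145 J [-36.0, 20.0, -14.0, 59.0, -2.0, -34.0]
phi8 t=15.5 pos [ 0.4799 -0.2461  0.0928] F [-0.3 -0.5 -4.1] M [-0.05 -0.18 -0.02] op 0.0143 J [-34.0, 23.0, -8.0, 66.0, -4.0, -32.0]
phi15 t=15.9 pos [ 0.4911 -0.2465  0.0968] F [ 0.  -0.1 -2.8] M [-0.08 -0.36 -0.01] op 0.0146 J [-31.0, 28.0, -1.0, 75.0, -7.0, -29.0]
phi25 t=16.5 pos [ 0.5074 -0.2471  0.0999] F [ 0.2 -0.6 -3. ] M [-0.01 -0.62  0.05] op 0.0145 J [-29.0, 36.0, 11.0, 87.0, -11.0, -25.0]
```

View pics/wr5.png

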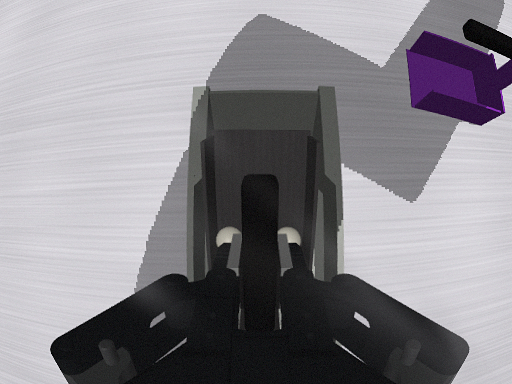

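Two balls are visible at the back of the pan, at (229,238) and (290,238). The third is presumably hidden behind the bar, and the wrist force rose by about 0.6 N, which fits three balls. I lift and check the tipping path.

```bash
cat > g4.py <<'E'
from m import *
y=TR[2]
p,T=tool(grip_for_pt(tl(-.012,-.0035,.15),HEEL,y,25),y,25); move_linear(p,T,max_speed=.12); st("lift"); hold(.2); st()
cv2.imwrite("pics/wr6.png",camera("wrist")); cv2.imwrite("pics/tp6.png",camera("top"))
def ck(n,g,yaw,phi=0):
    p,T=tool(g,yaw,phi); q=inverse_kinematics(p,T); print(n,np.round(p,3),None if q is None else np.round(q,0).tolist())
for yj in (-40,-25,-10):
  c=np.r_[JA,0]; d=Rz(yj)[:,0]
  for ph,z,dd in ((25,.17,.0),(20,.165,.01),(20,.135,.01),(10,.12,.02),(0,.1,.02),(-30,.085,.02),(-50,.085,.02)): ck(f"jar {yj} {ph} {z}",grip_for_pt(c+d*dd+[0,0,z],LIP,yj,ph),yj,ph)
E
python3 g4.py
```

```text
lift t=17.9 pos [ 0.5107 -0.2472  0.2434] F [ 0.6 -0.7 -2. ] M [-0.02 -0.62 -0.02] op 0.0146 J [-29.0, 33.0, 27.0, 106.0, -11.0, -25.0]
 t=18.1 pos [ 0.5108 -0.2472  0.2436] F [-0.4  0.4 -2.3] M [-0.07 -0.64  0.01] op 0.0141 J [-29.0, 33.0, 27.0, 106.0, -11.0, -25.0]
jar -40 25 0.17 [0.64  0.2   0.222] [3.0, 40.0, 37.0, 106.0, 17.0, 40.0]
jar -40 20 0.165 [0.644 0.197 0.224] [4.0, 37.0, 34.0, 102.0, 14.0, 42.0]
jar -40 20 0.135 [0.644 0.197 0.194] [4.0, 37.0, 30.0, 97.0, 14.0, 42.0]
jar -40 10 0.12 [0.643 0.198 0.192] [7.0, 32.0, 22.0, 87.0, 7.0, 46.0]
jar -40 0 0.1 [0.632 0.206 0.183] [11.0, 27.0, 13.0, 76.0, 0.0, 51.0]
jar -40 -30 0.085 [0.595 0.238 0.185] [26.0, 18.0, -7.0, 52.0, -27.0, 63.0]
jar -40 -50 0.085 [0.568 0.26  0.181] [37.0, 19.0, -17.0, 39.0, -48.0, 71.0]
jar -25 25 0.17 [0.652 0.219 0.222] None
jar -25 20 0.165 [0.657 0.217 0.224] [7.0, 43.0, 44.0, 109.0, 10.0, 30.0]
jar -25 20 0.135 [0.657 0.217 0.194] [7.0, 42.0, 40.0, 104.0, 10.0, 30.0]
jar -25 10 0.12 [0.655 0.217 0.192] [9.0, 36.0, 28.0, 91.0, 6.0, 34.0]
jar -25 0 0.1 [0.643 0.223 0.183] [12.0, 29.0, 16.0, 77.0, 0.0, 37.0]
jar -25 -30 0.085 [0.598 0.244 0.185] [25.0, 15.0, -13.0, 42.0, -22.0, 46.0]
jar -25 -50 0.085 [0.567 0.259 0.181] [35.0, 13.0, -29.0, 18.0, -41.0, 48.0]
jar -10 25 0.17 [0.659 0.24  0.222] None
jar -10 20 0.165 [0.664 0.239 0.224] None
jar -10 20 0.135 [0.664 0.239 0.194] [10.0, 47.0, 48.0, 110.0, 7.0, 19.0]
jar -10 10 0.12 [0.662 0.24  0.192] [12.0, 38.0, 33.0, 95.0, 4.0, 21.0]
jar -10 0 0.1 [0.649 0.242 0.183] [14.0, 30.0, 18.0, 78.0, 0.0, 24.0]
jar -10 -30 0.085 [0.6   0.251 0.185] [22.0, 12.0, -17.0, 35.0, -15.0, 29.0]
jar -10 -50 0.085 [0.566 0.257 0.181] [30.0, 7.0, -38.0, 3.0, -30.0, 28.0]
```

View pics/wr6.png

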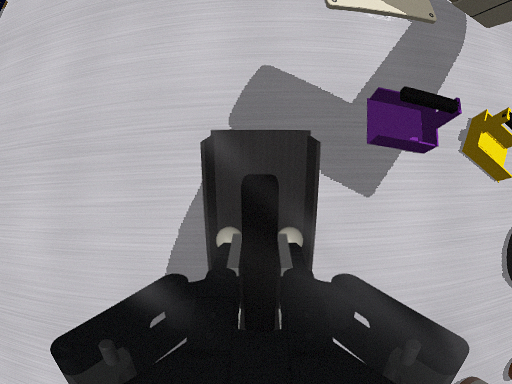

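View pics/tp6.png

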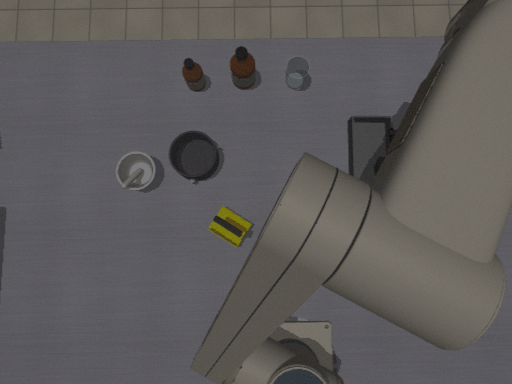

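```bash
cat > g5.py <<'E'
from m import *
yj=-25; c=np.r_[JA,0]; d=Rz(yj)[:,0]
def at(ph,z,dd): return tool(grip_for_pt(c+d*dd+[0,0,z],LIP,yj,ph),yj,ph)
try:
    p,T=at(20,.165,.01); move_linear(p,T,max_speed=.2)
except Unreachable as e:
    print("lin fail",e); p,T=at(20,.16,.005); move_to(p,T)
st("pre"); hold(.2)
p,T=at(20,.135,.01); move_linear(p,T,max_speed=.1); st("low")
cv2.imwrite("pics/wr7.png",camera("wrist")); cv2.imwrite("pics/sc7.png",camera("scene"))
E
python3 g5.py
```

```text
pre t=20.8 pos [0.6566 0.2162 0.2243] F [ 0.2 -0.7 -2.6] M [-0.2  -0.45  0.03] op 0.0145 J [7.0, 43.0, 44.0, 109.0, 10.0, 30.0]
low t=21.4 pos [0.6564 0.2168 0.1943] F [-0.2 -1.1 -2. ] M [-0.15 -0.47  0.07] op 0.0144 J [7.0, 42.0, 40.0, 104.0, 10.0, 30.0]
```

View pics/wr7.png

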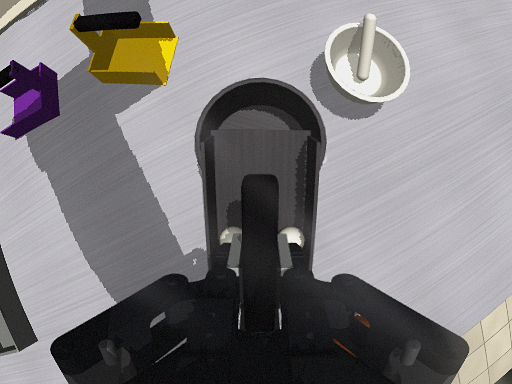

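View pics/sc7.png

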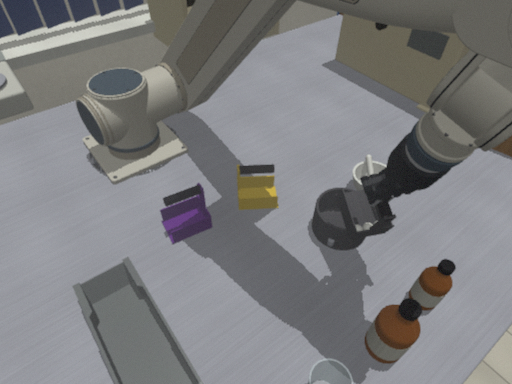

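The tray is empty, the lip sits over the jar, and the balls are at the back of the pan. I tip slowly.

```bash
cat > g6.py <<'E'
from m import *
yj=-25; c=np.r_[JA,0]; d=Rz(yj)[:,0]
def at(ph,z,dd): return tool(grip_for_pt(c+d*dd+[0,0,z],LIP,yj,ph),yj,ph)
for ph,z,dd in ((10,.115,.02),(2,.095,.02),(-6,.088,.02),(-12,.085,.02),(-22,.085,.02),(-35,.085,.02),(-50,.085,.02)):
    p,T=at(ph,z,dd); move_linear(p,T,max_speed=.07); st(f"phi{ph}")
hold(.5); st()
cv2.imwrite("pics/wr8.png",camera("wrist")); cv2.imwrite("pics/sc8.png",camera("scene"))
E
python3 g6.py
```

```text
phi10 t=21.9 pos [0.6542 0.2181 0.1896] F [ 0.6  0.1 -2.4] M [-0.12 -0.24  0.02] op 0.0141 J [9.0, 35.0, 28.0, 91.0, 6.0, 34.0]
phi2 t=22.2 pos [0.6453 0.222  0.1766] F [-0.   0.3 -1.9] M [-0.   -0.05 -0.01] op 0.0144 J [11.0, 30.0, 17.0, 79.0, 1.0, 36.0]
phi-6 t=22.6 pos [0.6348 0.227  0.177 ] F [ 0.4  0.3 -2. ] M [ 0.1   0.17 -0.04] op 0.0143 J [14.0, 25.0, 9.0, 69.0, -4.0, 39.0]
phi-12 t=22.9 pos [0.6264 0.231  0.178 ] F [ 0.5  0.5 -1.6] M [ 0.22  0.29 -0.05] op 0.0144 J [17.0, 22.0, 3.0, 62.0, -8.0, 41.0]
phi-22 t=23.3 pos [0.6115 0.2381 0.1833] F [ 0.8  0.7 -1.9] M [ 0.2   0.46 -0.02] op 0.0144 J [21.0, 17.0, -6.0, 51.0, -16.0, 44.0]
phi-35 t=23.7 pos [0.5913 0.2478 0.1853] F [ 0.8 -0.2 -1.5] M [0.39 0.72 0.02] op 0.0140 J [27.0, 14.0, -17.0, 37.0, -27.0, 47.0]
phi-50 t=24.3 pos [0.5682 0.259  0.1817] F [ 0.3  0.7 -0.6] M [0.46 0.97 0.08] op 0.0144 J [35.0, 13.0, -28.0, 18.0, -41.0, 48.0]
 t=24.8 pos [0.5671 0.2585 0.1816] F [-0.1 -0.6 -2.5] M [ 0.48  1.   -0.  ] op 0.0145 J [35.0, 13.0, -29.0, 18.0, -41.0, 48.0]
```

View pics/wr8.png

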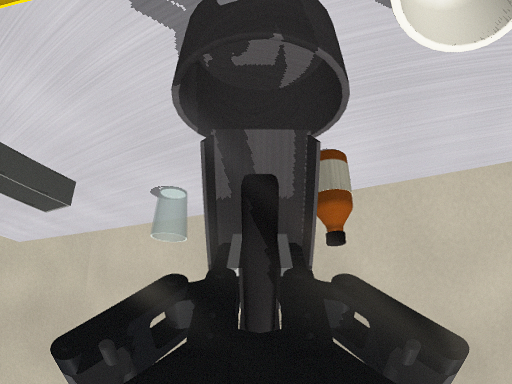

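View pics/sc8.png

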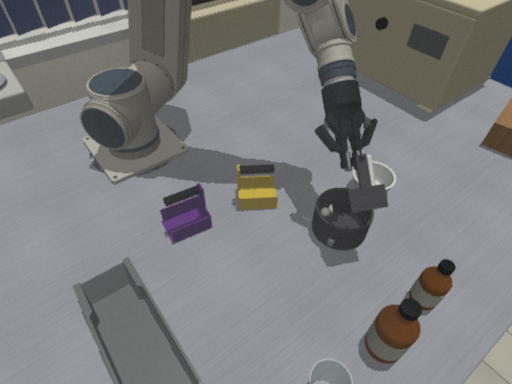

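```bash
cat > g7.py <<'E'
from m import *
yj=-25; c=np.r_[JA,0]; d=Rz(yj)[:,0]
p,T=tool(grip_for_pt(c+d*.02+[0,0,.19],LIP,yj,-50),yj,-50); move_linear(p,T,max_speed=.15); st("up")
cv2.imwrite("pics/sc9.png",camera("scene"))
p,T=tool((S[0],S[1],.23),S[2]); move_to(p,T); st("over place"); hold(.2)
cv2.imwrite("pics/wr9.png",camera("wrist")); cv2.imwrite("pics/sc10.png",camera("scene"))
E
python3 g7.py
python3 -c "
import cv2
a=cv2.imread('pics/sc10.png'); cv2.imwrite('pics/sc10j.png',cv2.resize(a[170:260,290:410],None,fx=5,fy=5,interpolation=2))"
```

```text
up t=25.7 pos [0.5665 0.2584 0.2853] F [-0.4 -0.9 -2.1] M [ 0.44  0.99 -0.03] op 0.0144 J [35.0, 7.0, -18.0, 34.0, -41.0, 48.0]
over place t=26.7 pos [0.5171 0.052  0.2105] F [-0.7  0.8 -3. ] M [ 0.12 -0.02  0.  ] op 0.0142 J [-3.0, 12.0, -5.0, 72.0, -0.0, 8.0]
```

View pics/sc10j.png

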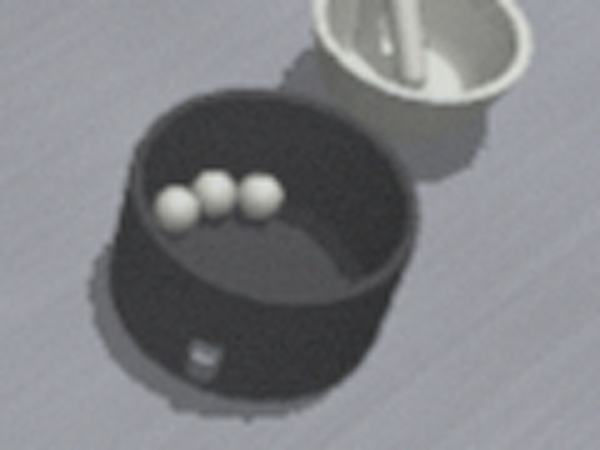

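View pics/wr9.png

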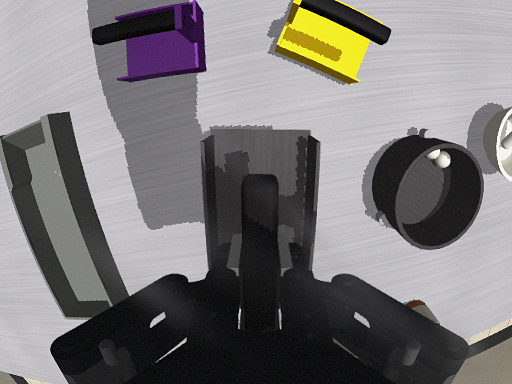

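All three balls are in the steel jar, at crop (175,208), (214,192) and (260,196). The scoop is empty and unslipped. I set it down at its original spot.

```bash
cat > g8.py <<'E'
from m import *
p,T=tool((S[0],S[1],H+.004),S[2]); move_linear(p,T,max_speed=.12); st("near")
F0=get_obs()["contact_force"][2]; z=p[2]
for i in range(12):
    z-=.0007; move_linear([p[0],p[1],z],max_speed=.02); f=get_obs()["contact_force"][2]
    if f+2.3>3: break
st("contact"); 
gripper_to(.085); st("open"); hold(.3)
q=get_obs()["position"]; move_linear([p[0],p[1],.22],max_speed=.15); st("up")
cv2.imwrite("pics/wr11.png",camera("wrist"))
move_j([63.6,14.8,1.2,76.4,0,81.2]); st("home")
cv2.imwrite("pics/sc11.png",camera("scene")); cv2.imwrite("pics/tp11.png",camera("top"))
E
python3 g8.py
```

```text
near t=28.1 pos [0.5174 0.0519 0.0879] F [-0.9 -0.7 -3.1] M [ 0.04 -0.01 -0.03] op 0.0143 J [-4.0, 17.0, -18.0, 55.0, 0.0, 8.0]
contact t=29.9 pos [0.5172 0.0522 0.0832] F [-2.2  2.9  7.2] M [ 0.38  0.52 -0.05] op 0.0143 J [-4.0, 17.0, -18.0, 55.0, 0.0, 8.0]
open t=30.6 pos [0.517  0.0519 0.0824] F [ 0.4 -0.2  0.2] M [ 0.01  0.01 -0.03] op 0.0850 J [-4.0, 17.0, -18.0, 54.0, 0.0, 8.0]
up t=31.9 pos [0.5166 0.0519 0.2191] F [ 0.3 -0.3 -0.1] M [-0.04  0.02 -0.03] op 0.0850 J [-4.0, 12.0, -4.0, 74.0, 0.0, 8.0]
home t=34.1 pos [0.1675 0.5237 0.2312] F [-0.2 -0.4 -0.4] M [-0.02  0.05 -0.03] op 0.0848 J [64.0, 15.0, 1.0, 76.0, -0.0, 81.0]
```

View pics/sc11.png

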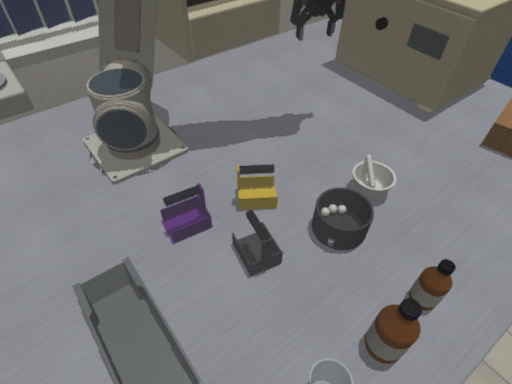

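View pics/tp11.png

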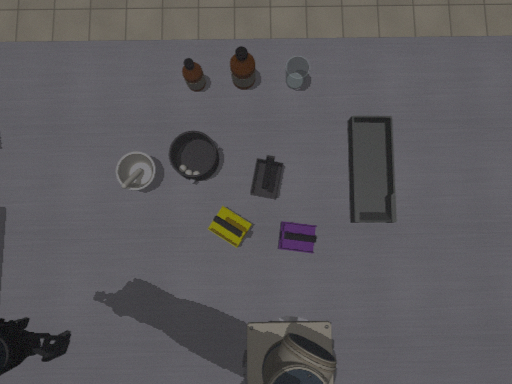

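The three balls are in the jar at top-view pixels (183–196, 168–174). The scoop is upright and flat at (267,178), the tray and bench are clear, and the gripper is free.

```bash
python3 -c "
from rig import *
print(finish_job())"
```

```text
the job is handed in; nothing more can be done
None
```

All three white balls are in the steel milling jar, and the job is handed in at about 34 s of the 64 s allowed. I pinched the dark scoop's bar and pushed the scoop along the tray floor to the leaning wall. Then I tilted it back to lift the balls, tipped them into the jar, and set the scoop down flat and upright at its original spot.

My last scene and top pictures show the three balls in the jar, with the tray and bench empty. The scoop stands upright with nothing in it, and the arm is back at its start pose touching nothing. The largest force I read was about 11 N, from the lip against the tray wall. No check failed. The one disagreement was an offset of about 3 mm between the two fixed cameras, which I took out when fitting the positions.

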